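# Put the vitamin tub in the child-safe box beside the pills and lock it again

### The arm

A 6-joint arm with a two-finger parallel gripper is mounted at the origin on a cart in front of the work surface, level with it; the furniture and walls round the work are solid. World frame = base frame: x ahead of the robot, y to its left, z up, the work surface at z = 0. Lengths are in m, angles in rad, forces in N, time in s.
With the tool pointing down it reaches from about 0.275 to 0.85 m from the base axis. Payload 5.2 kg.
Tool frame: the origin (TCP) lies midway between the tips of the shut fingers; the grasp point (between the pads) lies 19 mm behind it; z points along the fingers, y is the line along which they close (so a half turn about z gives the same grasp; the last joint's range is limited). The gripper opens to 85 mm and grips with 20 to 120 N. Pads are 22 mm wide; open, the fingers measure 114 mm over their backs; the gripper's body (76 mm by 85 mm) begins 54 mm behind the grasp point. The pads swing forward as they close: fully open they stand 13 mm farther back than shut.
Start: joints at [0.929, 0.259, 1.535, -0, 1.348, -0.203], TCP at [0.234, 0.498, 0.202] pointing down, gripper open.
Joint ranges: [-3.14, 3.14], [-0.91, 2.08], [0.19, 2.58], [-1.22, 4.36], [0.22, 2.71], [-3.12, 3.12]. Speed limits (rad/s): [2.57, 2.57, 3.14, 3.14, 3.14, 3.14].

### API

Orientations are given as a unit quaternion [x, y, z, w].
In Python, from workcell import * gives the robot as it stands.
- The arm moves only by the tool servo_tool, never from a script. Its argument "targets" is a list that holds one entry, the list of rows, each a list of 6 numbers: the shift along the tool's x, y, z in m, then the turn, a rotation vector about the tool's x, y, z in rad. In form: [[[dx, dy, dz, wx, wy, wz], ...]]. A call has 1 to 10 rows; each row is the pose to reach, as a shift and turn from the pose commanded when the call began, along the tool's axes at that moment; what a row does not reach only later rows make up. A row lasts 1/10 s, in which the tool goes at most 50 mm and 8.59 degrees, less where a joint would pass 70% of its speed; a pose out of reach is approached as far as the arm can. A call with a gripper value outside its range is refused whole. "claw" is the closure in counts, from 0 (fully open) to 255 (shut), set as the call begins (left out, the last holds). The fingers move at their own pace and stop on an object; "squeeze" is the grip in N (left out, the last holds). Time passes only in rows, so rows that repeat a pose let the fingers close. It gives the time, the measured TCP pose, the force, the opening and the grip force at its end, in the units of the state.
- sense(): the state, without advancing time (a new reading comes with each control period).
- camera(name): name is "scene" or "top"; returns a dict with "color" (384x512x3 uint8, red, green, blue), "fx", "fy", "cx", "cy" (pixels), "k1" (the pictures are not rectified: a ray, as slopes to the right and down, at radius r is drawn at 1 + k1 r^2 times it, then the intrinsics apply), "rvec" (rotation vector, rad) and "tvec" (3), from world to camera coordinates, as OpenCV has them. Camera axes: x right, y down, z forward; pixel columns grow to the right and rows downward; lengths in m; the calibration is good to about 2 mm. A picture is of the moment at which its call begins. There is no depth.
- close_job(): hands the job in; it is judged then, once.
The state is a dict: "clock": time; "qpos": joint angles; "joint_velocities": joint speeds; "effort": joint torques, N m; "position": TCP position; "eef_rot": TCP orientation; "contact_force": force on the tool from outside, world axes, zero at the start; "wrist_torque": the same for the moment, N m; "grip_width": opening from 0.0 (shut) to 1.0 (fully open); "grip_force": force on a finger pad.
Only numpy, scipy, OpenCV 4.12 (cv2) and the standard library are available. Lean on these libraries where they do the work, as an engineer would, in place of code of your own. Each camera call takes 0.05 s, during which the arm holds its last target. There are 200 camera calls.

### The job

Put the blue vitamin tub away in the child-safe box, standing upright in the compartment that already holds the grey-capped pill bottle: to open that compartment press the red sprung hook down through the gap in its sliding door and slide the door towards the middle of the box. Set the tub down rather than dropping it, then slide the door fully shut so that the hook springs up and locks. Keep the other compartment's door shut and knock nothing over.

Things in the scene. Friction and masses are not known exactly. Their poses are not given: they have to be found in the camera images.
- vitamin_tub: The tub to put away: white cylinder 63 mm across and 83 mm tall with a blue ribbed cap (the top 25 mm, 60 mm across), about 0.11 kg. Origin at the centre of its underside, z up the tub. Starts on the worktop to the right of the box.
- medicine_box: Fixed white box with a green band, 168 mm deep (x), 420 mm long (y; +y is its left end), turned a little. Origin at the centre of its underside. Left (y > 0) and right (y < 0) compartments under clear sliding doors. Floor at z = 6 mm, walls 6 mm. Door undersides at z = 131 mm (left) and 118 mm (right), frames 12 mm thick; the left door runs over the right one.
- room_left (a point): Middle, on the floor, of the free room for the tub in the left compartment, 130 mm from the box's middle. With the door fully open the room is free from 80 to 170 mm from the box's middle (a fixed 8 mm steel bar, the hook's keeper, bounds it at the outer end) and 78 mm to either side along box x. What already stands there is at 31 to 37 mm from the box's middle.
- room_right (a point): The same for the right compartment.
- pill_bottle: Pill bottle with a grey cap, 45 mm across, 78 mm tall, standing in one of the two compartments (which one changes); seen through the clear door. Origin at the centre of its underside.
- olive_pot: Olive-green lidded pot, 53 mm across and 53 mm tall, standing in the other compartment. Origin at the centre of its underside.
- gap_left (a point): Centre of the finger gap near the left door's outer end, at the top of its frame; moves with the door. Gap: 38 mm (box y, centre 148 mm from box middle when shut) by 128 mm (box x). In it sits the red hook's press pad, 24 mm (x) by 26 mm, top 1 mm below the frame's; its place along box x is unmeasured, up to 36 mm off the centre either way: find it by sight or touch. Beside it the gap is empty.
- gap_right (a point): The same for the right door's gap and hook.
- door_left (a joint): Left door: 0 shut, grows as it slides along box -y (over the middle), 0.13 m fully open. Drags with about 2 N and stays where left. The hook stops it at about 4 mm unless pressed. It can be slid either way by a finger against a lip of the gap; on shutting, the hook rides under the keeper by its ramp (about 10 N) and springs up.
- door_right (a joint): Right door: the same, opening along box +y.
- catch_left (a joint): Left door's red hook: 0 up (locking), 0.010 m pressed down to its hard stop. Spring: 5 N at first, 10 N at the stop. Pressed 8 mm or more it frees the door; hold it down while the door slides its first 30 mm. A finger pressing it can push the door along by the lip of the gap.
- catch_right (a joint): Right door's red hook: the same.
- dark_bottle: Bystander: dark bottle with a white cap, 57 mm across, 108 mm tall, to the right of the box near the back. Origin at the centre of its underside.
- red_can: Bystander: red drink can, 66 mm across, 115 mm tall. Origin at the centre of its underside.
- jam_jar: Bystander: jam jar with a green lid, 62 mm across, 86 mm tall, at the far right. Origin at the centre of its underside.

How it is judged:
On the way, in this order (a step that is already met when the one before it is completed fails the run):
1. the door of the compartment with the pill bottle is open (more than 105 mm) (((y of pill_bottle in the frame of medicine_box between 0.02 and 0.17 m and x of pill_bottle in the frame of medicine_box between -0.06 and 0.06 m and z of pill_bottle in the frame of medicine_box below 0.014 m and value of joint door_left above 0.105 m) or (y of pill_bottle in the frame of medicine_box between -0.17 and -0.02 m and x of pill_bottle in the frame of medicine_box between -0.06 and 0.06 m and z of pill_bottle in the frame of medicine_box below 0.014 m and value of joint door_right above 0.105 m))), for 0.1 s.
2. the tub, still held, stands on the floor of that compartment (((y of pill_bottle in the frame of medicine_box between 0.02 and 0.17 m and x of pill_bottle in the frame of medicine_box between -0.06 and 0.06 m and z of each of pill_bottle, vitamin_tub in the frame of medicine_box below 0.014 m and y of vitamin_tub in the frame of medicine_box between 0.02 and 0.17 m and x of vitamin_tub in the frame of medicine_box between -0.06 and 0.06 m) or (y of pill_bottle in the frame of medicine_box between -0.17 and -0.02 m and x of pill_bottle in the frame of medicine_box between -0.06 and 0.06 m and z of each of pill_bottle, vitamin_tub in the frame of medicine_box below 0.014 m and y of vitamin_tub in the frame of medicine_box between -0.17 and -0.02 m and x of vitamin_tub in the frame of medicine_box between -0.06 and 0.06 m)) and angle between vitamin_tub's own z axis and vertical below 0.2 rad and contact force between the fingers and vitamin_tub above 0.5 N), for 0.1 s.
At the end, for the whole second after the job is handed in: The tub stands upright (within 0.15 rad) and still on the floor of the compartment that holds the pill bottle, which is upright too; both doors are shut (within 8 mm, the hook's play being 4 mm) and both hooks are up (within 3 mm) (((y of pill_bottle in the frame of medicine_box between 0.02 and 0.17 m and x of pill_bottle in the frame of medicine_box between -0.06 and 0.06 m and z of each of pill_bottle, vitamin_tub in the frame of medicine_box below 0.014 m and y of vitamin_tub in the frame of medicine_box between 0.02 and 0.17 m and x of vitamin_tub in the frame of medicine_box between -0.06 and 0.06 m) or (y of pill_bottle in the frame of medicine_box between -0.17 and -0.02 m and x of pill_bottle in the frame of medicine_box between -0.06 and 0.06 m and z of each of pill_bottle, vitamin_tub in the frame of medicine_box below 0.014 m and y of vitamin_tub in the frame of medicine_box between -0.17 and -0.02 m and x of vitamin_tub in the frame of medicine_box between -0.06 and 0.06 m)) and value of joint each of door_left, door_right below 0.008 m and value of joint each of catch_left, catch_right below 0.003 m and angle between each of vitamin_tub, pill_bottle's own z axis and vertical below 0.15 rad and linear speed of vitamin_tub below 0.02 m/s); the robot touches nothing.
It fails at once if the other compartment's door is opened (more than 15 mm) ((y of pill_bottle in the frame of medicine_box between 0.02 and 0.17 m and x of pill_bottle in the frame of medicine_box between -0.06 and 0.06 m and z of pill_bottle in the frame of medicine_box below 0.014 m and value of joint door_right above 0.015 m) or (y of pill_bottle in the frame of medicine_box between -0.17 and -0.02 m and x of pill_bottle in the frame of medicine_box between -0.06 and 0.06 m and z of pill_bottle in the frame of medicine_box below 0.014 m and value of joint door_left above 0.015 m)).
It fails at once if something is knocked over (tilted more than 0.6 rad): pill bottle, olive pot, dark bottle, can or jam jar (angle between any of pill_bottle, olive_pot, dark_bottle, red_can, jam_jar's own z axis and vertical above 0.6 rad).
It also fails if it takes over 72 s, if anything falls off the work surface, if the arm or the gripper's body presses on something with over 40 N, if the wrist force passes 120 N, or if a joint passes its speed limit or range.

## Working session

There is one attempt and no reset: what is moved stays moved. The work goes in short steps, Python scripts to look and compute and a tool call to move; the robot and the scene stay as the last step left them, time stands still between calls to the robot, and variables do not carry over. Pictures are saved under pics/ and viewed, at most 12 in all, crops included, and the job is handed in when it is done.

Besides the shell and the picture viewer there is one more tool, called after "Call:" by a JSON object that holds its "op" and its "data", one argument or row to a line. servo_tool: Moves the arm, as the interface text tells. Its arguments: {"type":"object","properties":{"targets":{"type":"array","items":{"type":"array","items":{"type":"array","items":{"type":"number"}}}},"claw":{"type":"number"},"squeeze":{"type":"number"}},"required":["targets"]}

```bash
mkdir -p pics; cat > h.py <<'E'
from workcell import *
import numpy as np, cv2
from scipy.spatial.transform import Rotation as R
def ray(c,u,v):
    x,y=(u-c["cx"])/c["fx"],(v-c["cy"])/c["fy"]
    a,b=x,y
    for _ in range(20):
        f=1+c["k1"]*(a*a+b*b); a,b=x/f,y/f
    M=R.from_rotvec(np.ravel(c["rvec"])).as_matrix(); t=np.ravel(c["tvec"])
    return -M.T@t, M.T@np.array([a,b,1.])
def onz(c,u,v,z):
    o,d=ray(c,u,v); return o+d*(z-o[2])/d[2]
def proj(c,p):
    M=R.from_rotvec(np.ravel(c["rvec"])).as_matrix(); q=M@np.array(p)+np.ravel(c["tvec"])
    a,b=q[0]/q[2],q[1]/q[2]; f=1+c["k1"]*(a*a+b*b)
    return np.array([c["cx"]+c["fx"]*a*f,c["cy"]+c["fy"]*b*f])
def save(c,n,s=1.5): cv2.imwrite("pics/%s.png"%n,cv2.resize(c["color"][:,:,::-1],None,fx=s,fy=s,interpolation=cv2.INTER_CUBIC))
E
python3 - <<'E'
from h import *
import pickle
for n in("top","scene"):
    c=camera(n); save(c,n); pickle.dump(c,open(n+".pkl","wb")); print(n,c["fx"],c["k1"],ray(c,256,192))
print(sense())
E
```

```text
top 392.7233410535837 -0.012887504428387646 (array([-0.31473614, -0.41537838,  1.21855791]), array([ 0.60960136,  0.17453877, -0.77328149]))
scene 382.5776109839429 -0.0006855205587845261 (array([ 1.14889242, -0.51354924,  0.95003354]), array([-0.55332268,  0.31950295, -0.76927818]))
{'clock': 0.1, 'qpos': array([ 9.28001781e-01,  2.59485381e-01,  1.53608250e+00, -1.81457861e-05,
        1.34799013e+00, -2.02794848e-01]), 'joint_velocities': array([ 0.00250504,  0.00084895, -0.00308978,  0.00014208,  0.00328278,
        0.00041607]), 'effort': array([ 3.65136601e+00, -4.57073092e+01, -2.93541259e+01,  2.19892550e-03,
        9.55468597e-03, -1.70194022e-05]), 'position': array([0.23389429, 0.49714808, 0.20119835]), 'eef_rot': array([ 2.18227406e-01,  9.75897450e-01, -8.99777516e-04, -3.95134951e-04]), 'contact_force': array([-0.08158885, -0.41491469, -0.33232173]), 'wrist_torque': array([-0.03415451,  0.04223981,  0.04080473]), 'grip_force': 0.0, 'grip_width': 1.0020894309980113}
```

View pics/top.png

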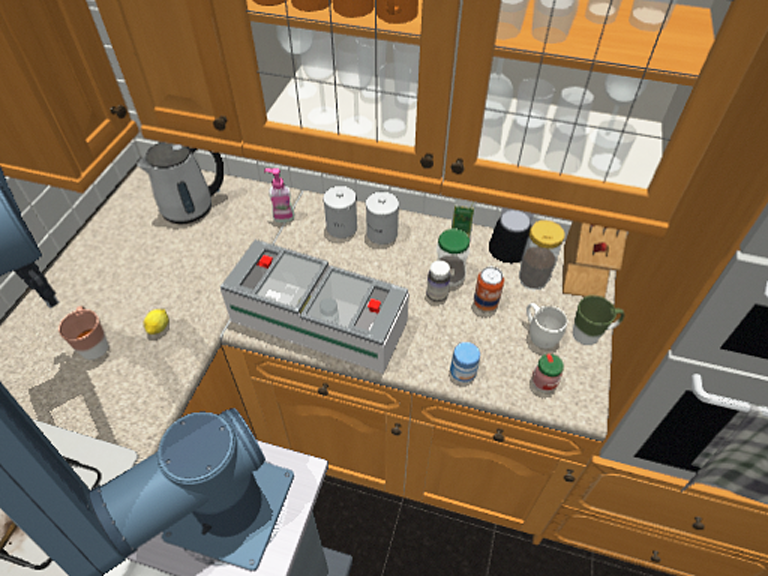

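View pics/scene.png

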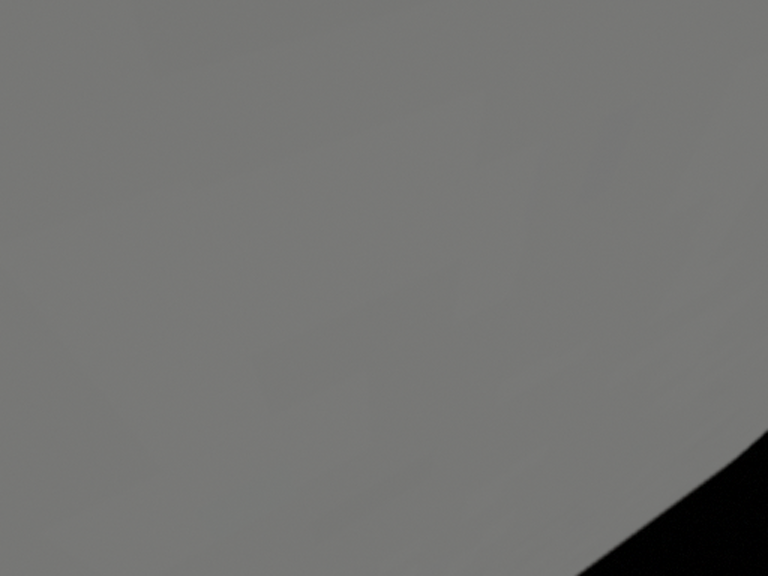

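The top view shows the box at about (315,305), the tub at (465,362) and the red pads at (265,262) and (375,305). The scene view is obstructed, plain grey. I'll zoom in on the top view.

```bash
python3 - <<'E'
from h import *
import pickle
c=pickle.load(open("top.pkl","rb"))
im=c["color"]; cv2.imwrite("pics/crop.png",cv2.resize(im[150:260,140:340,::-1],None,fx=4,fy=4,interpolation=cv2.INTER_CUBIC))
h=cv2.cvtColor(im,cv2.COLOR_RGB2HSV)
def blobs(m,mn):
    n,l,s,ce=cv2.connectedComponentsWithStats(m.astype(np.uint8)); 
    return [(s[i],ce[i]) for i in range(1,n) if s[i][4]>mn]
red=((h[...,0]<6)|(h[...,0]>174))&(h[...,1]>180)&(h[...,2]>120)
for s,ce in blobs(red,20): print("red",s,ce,onz(c,*ce,.142),onz(c,*ce,.129))
blue=(h[...,0]>95)&(h[...,0]<115)&(h[...,1]>100)&(h[...,2]>120)
for s,ce in blobs(blue,40): print("blue",s,ce,onz(c,*ce,.083))
E
```

```text
red [172 170  10   8  48] [176.29166667 173.75      ] [0.53570571 0.13429963 0.142     ] [0.54597524 0.14093728 0.129     ]
red [245 200   9   9  50] [249.2 203.5] [ 0.4779197  -0.16404926  0.142     ] [ 0.48749143 -0.16101433  0.129     ]
blue [303 229  17  15 191] [310.80104712 235.80628272] [ 0.44629921 -0.39314149  0.083     ]
```

View pics/crop.png

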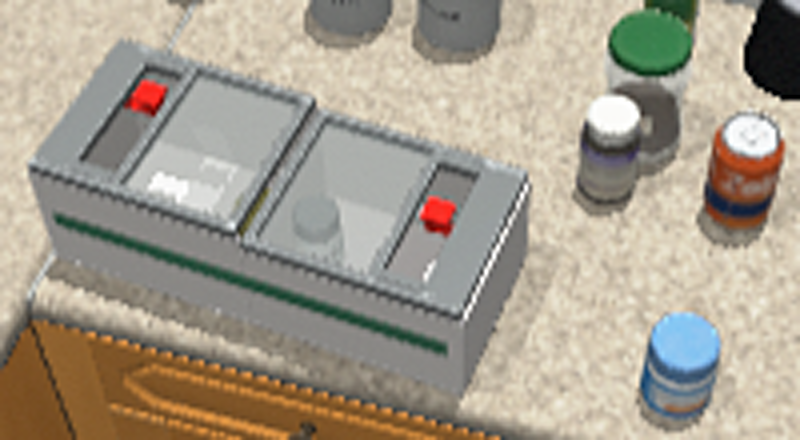

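```bash
python3 - <<'E'
from h import *
import pickle
c=pickle.load(open("top.pkl","rb"))
P=lambda u,v,z: onz(c,140+u/4,150+v/4,z)
bl,fl=P(122,42,.143),P(33,165,.143); br,fr=P(528,180,.13),P(462,312,.13)
print(bl,fl,br,fr)
for a,b in((bl,fl),(br,fr),(bl,br),(fl,fr)): d=(a-b)[:2]; print(np.linalg.norm(d),np.degrees(np.arctan2(d[1],d[0])))
print("base front right",P(462,390,0),"base front-left",P(62,260,0))
# right gap corners
for q in((440,160),(478,172),(385,270),(425,285)): print("gap",P(*q,.13))
print("cap grey",P(316,215,.084))
g=c["color"][200:210,212:226].mean((0,1));print(g)
print("divider", P(310,100,.143),P(240,232,.143))
E
```

```text
[0.59136495 0.18210741 0.143     ] [0.4297949  0.19619592 0.143     ] [ 0.54600253 -0.22823911  0.13      ] [ 0.39380217 -0.21110714  0.13      ]
0.16218312632461257 -4.983446639044818
0.15316152975358516 -6.422293572758273
0.4128462380399984 83.69175854662429
0.40889027683990053 84.94997937254462
base front right [ 0.39736776 -0.21016864  0.        ] base front-left [0.42890571 0.19826313 0.        ]
gap [ 0.54633732 -0.14635347  0.13      ]
gap [ 0.5424496 -0.1829838  0.13     ]
gap [ 0.4168219  -0.13622695  0.13      ]
gap [ 0.41143718 -0.1734688   0.13      ]
cap grey [ 0.48880997 -0.04502037  0.084     ]
[154.13571429 159.58571429 157.87857143]
divider [ 0.57137141 -0.01436565  0.143     ] [ 0.41146993 -0.00781007  0.143     ]
```

Grey cap is at crop (316,215), so the pill bottle is in the right compartment, and its red pad is at crop (438,215). Box centre is about (0.490,-0.015), yaw -5.4°. The gap centre and bottle position match the given sizes.

```bash
cat >> h.py <<'E'
C=np.array([.490,-.015]); TH=np.radians(-5.4)
X=np.array([np.cos(TH),np.sin(TH)]); Y=np.array([-X[1],X[0]])
def box(p): d=np.array(p)[:2]-C; return np.array([d@X,d@Y])
def world(bx,by): return C+bx*X+by*Y
def goto(x,y,z,yaw=TH):
    s=sense(); q=R.from_quat(s["eef_rot"])
    t=R.from_matrix(np.array([[-np.sin(yaw),np.cos(yaw),0],[np.cos(yaw),np.sin(yaw),0],[0,0,-1]]))
    # tool y at angle yaw, tool x at yaw+90, z down
    print("row",np.round(q.inv().apply(np.array([x,y,z])-s["position"]),4),np.round((q.inv()*t).as_rotvec(),4))
def st():
    s=sense(); print("t%.1f"%s["clock"],s["position"].round(4),"box",box(s["position"]).round(4),"F",s["contact_force"].round(1),"w%.2f g%.0f"%(s["grip_width"],s["grip_force"]))
E
python3 - <<'E'
from h import *
import pickle
c=pickle.load(open("top.pkl","rb"))
goto(*world(.012,-.146),.19)
h=cv2.cvtColor(c["color"],cv2.COLOR_RGB2HSV)
m=((h[...,0]>95)&(h[...,0]<115)&(h[...,1]>90)&(h[...,2]>110)).astype(np.uint8)[225:246,300:325]
print(m)
for z in(.07,.083): print(onz(c,310.8,235.8,z))
E
```

```text
row [-0.5106 -0.4876  0.0119] [-1.900e-03  9.000e-04  1.225e+00]
[[0 0 0 0 0 0 0 0 0 0 0 0 0 0 0 0 0 0 0 0 0 0 0 0 0]
 [0 0 0 0 0 0 0 0 0 0 0 0 0 0 0 0 0 0 0 0 0 0 0 0 0]
 [0 0 0 0 0 0 0 0 0 0 0 0 0 0 0 0 0 0 0 0 0 0 0 0 0]
 [0 0 0 0 0 0 0 0 0 0 0 0 0 0 0 0 0 0 0 0 0 0 0 0 0]
 [0 0 0 0 0 0 0 1 1 1 1 1 1 1 0 0 0 0 0 0 0 0 0 0 0]
 [0 0 0 0 0 1 1 1 1 1 1 1 1 1 1 1 0 0 0 0 0 0 0 0 0]
 [0 0 0 0 1 1 1 1 1 1 1 1 1 1 1 1 1 1 0 0 0 0 0 0 0]
 [0 0 0 1 1 1 1 1 1 1 1 1 1 1 1 1 1 1 0 0 0 0 0 0 0]
 [0 0 0 1 1 1 1 1 1 1 1 1 1 1 1 1 1 1 1 0 0 0 0 0 0]
 [0 0 0 1 1 1 1 1 1 1 1 1 1 1 1 1 1 1 1 0 0 0 0 0 0]
 [0 0 0 1 1 1 1 1 1 1 1 1 1 1 1 1 1 1 1 1 0 0 0 0 0]
 [0 0 0 1 1 1 1 1 1 1 1 1 1 1 1 1 1 1 1 1 0 0 0 0 0]
 [0 0 0 1 1 1 1 1 1 1 1 1 1 1 1 1 1 1 1 1 0 0 0 0 0]
 [0 0 0 1 1 1 1 1 1 1 1 1 1 1 1 1 1 1 1 0 0 0 0 0 0]
 [0 0 0 1 1 1 1 1 1 1 1 1 1 1 1 1 1 1 1 0 0 0 0 0 0]
 [0 0 0 1 1 1 1 1 1 1 1 1 1 1 1 1 1 1 1 0 0 0 0 0 0]
 [0 1 0 0 0 1 1 1 1 1 1 1 1 1 1 1 1 1 0 0 0 0 0 0 0]
 [0 1 0 0 1 0 1 1 1 1 1 1 1 1 1 1 1 0 0 0 0 0 0 0 0]
 [0 1 1 0 0 1 1 1 1 1 1 1 1 1 1 0 0 0 0 0 0 0 0 0 0]
 [0 1 1 0 0 0 0 1 1 1 1 1 1 1 1 0 0 0 0 0 0 0 0 0 0]
 [1 1 1 1 0 0 0 0 0 1 1 1 1 0 0 0 0 0 0 0 0 0 0 0 0]]
[ 0.45503604 -0.39287846  0.07      ]
[ 0.44632334 -0.39313313  0.083     ]
```

Call:
{"op": "servo_tool", "data": {
  "targets": [
    [[-0.51,-0.488,0.0,0,0,1.225],[-0.51,-0.488,0.0,0,0,1.225],[-0.51,-0.488,0.0,0,0,1.225],[-0.51,-0.488,0.0,0,0,1.225],[-0.51,-0.488,0.0,0,0,1.225],[-0.51,-0.488,0.0,0,0,1.225],[-0.51,-0.488,0.0,0,0,1.225],[-0.51,-0.488,0.0,0,0,1.225],[-0.51,-0.488,0.0,0,0,1.225],[-0.51,-0.488,0.0,0,0,1.225]]
  ],
  "claw": 255
}}

```text
clock: 1.1
position: [0.4139, 0.0297, 0.2021]
eef_rot: [0.739, 0.673, 0.0, 0.0]
contact_force: [1.0, 0.4, 0.4]
grip_width: -0.001
grip_force: 0.0
```

```bash
python3 -c "
from h import *
st(); goto(*world(.012,-.146),.16)"
```

```text
t1.1 [0.4139 0.0297 0.2021] box [-0.08    0.0374] F [1.  0.4 0.4] w-0.00 g0
row [-0.1834  0.0919  0.0421] [ 0.0003 -0.0002  0.0006]
```

Call:
{"op": "servo_tool", "data": {
  "targets": [
    [[-0.183,0.092,0.02,0,0,0],[-0.183,0.092,0.02,0,0,0],[-0.183,0.092,0.02,0,0,0],[-0.183,0.092,0.02,0,0,0],[-0.183,0.092,0.042,0,0,0],[-0.183,0.092,0.042,0,0,0],[-0.183,0.092,0.042,0,0,0]]
  ]
}}

```text
clock: 1.8
position: [0.4875, -0.1583, 0.1595]
eef_rot: [0.739, 0.673, -0.0, -0.001]
contact_force: [0.2, 0.3, 0.4]
grip_width: -0.001
grip_force: 0.0
```

```bash
python3 -c "
from h import *
c=camera('top'); im=c['color']; cv2.imwrite('pics/c2.png',cv2.resize(im[150:260,140:340,::-1],None,fx=4,fy=4,interpolation=cv2.INTER_CUBIC))
st(); goto(*world(.012,-.146),.131)"
```

```text
t1.9 [ 0.4881 -0.1582  0.1604] box [ 0.0115 -0.1427] F [0.6 1.3 0.4] w-0.00 g0
row [-0.0033  0.0005  0.0294] [-0.0007 -0.0006  0.0021]
```

View pics/c2.png

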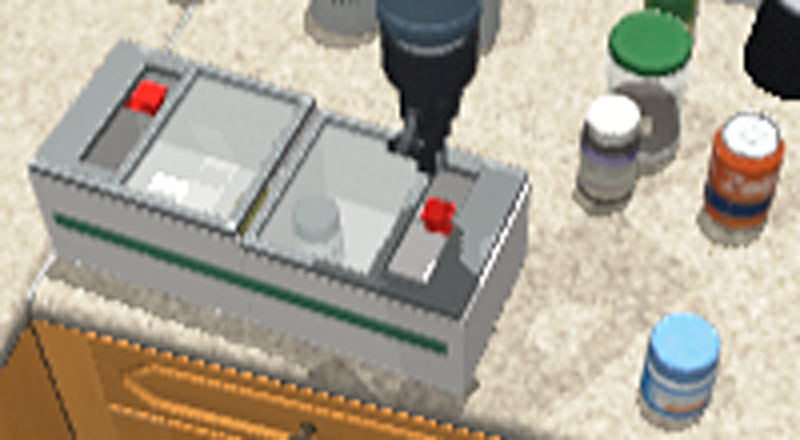

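The picture shows the fingertip at crop (430,168), above the red pad at (438,215).

Call:
{"op": "servo_tool", "data": {
  "targets": [
    [[-0.003,0,0.015,0,0,0],[-0.003,0,0.024,0,0,0],[-0.003,0,0.026,0,0,0],[-0.003,0,0.028,0,0,0],[-0.003,0,0.03,0,0,0],[-0.003,0,0.032,0,0,0],[-0.003,0,0.034,0,0,0],[-0.003,0,0.034,0,0,0]]
  ]
}}

```text
clock: 2.65
position: [0.488, -0.1622, 0.1259]
eef_rot: [0.739, 0.673, -0.0, -0.0]
contact_force: [-0.4, -0.5, 0.4]
grip_width: 0.001
grip_force: 0.0
```

```bash
python3 -c "
from h import *
c=camera('top'); im=c['color']; cv2.imwrite('pics/c3.png',cv2.resize(im[180:230,210:290,::-1],None,fx=8,fy=8,interpolation=cv2.INTER_CUBIC))
st(); print(proj(c,sense()['position']))"
```

```text
t2.7 [ 0.4881 -0.1622  0.126 ] box [ 0.012  -0.1468] F [-0.8  0.5  0.4] w0.00 g0
[249.59180915 203.96293386]
```

View pics/c3.png

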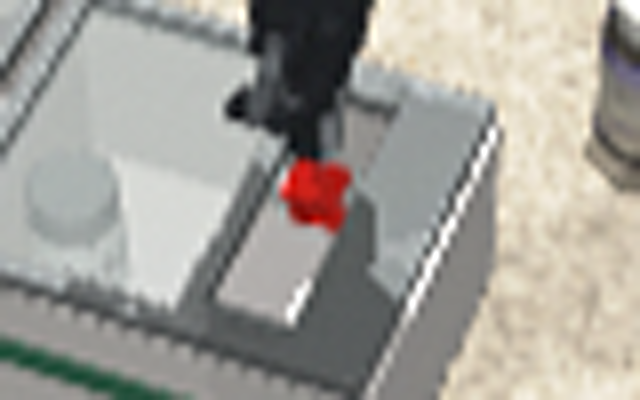

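The tip shows at c3 (305,160) with the red pad at (315,192) fully visible, and there is no force yet. I'll feel further down.

Call:
{"op": "servo_tool", "data": {
  "targets": [
    [[0,0,0.002,0,0,0],[0,0,0.004,0,0,0],[0,0,0.005,0,0,0],[0,0,0.006,0,0,0],[0,0,0.006,0,0,0]]
  ]
}}

```text
clock: 3.2
position: [0.4881, -0.1622, 0.1199]
eef_rot: [0.739, 0.673, -0.0, -0.0]
contact_force: [-0.2, 0.0, -0.3]
grip_width: -0.001
grip_force: 0.0
```

```bash
python3 -c "
from h import *
c=camera('top'); im=c['color']
st(); p=sense()['position']
for d in ((0,0,0),(.02,0,0),(0,.02,0),(0,0,.02)): print(proj(c,p+np.array(d)))
h=cv2.cvtColor(im,cv2.COLOR_RGB2HSV)
r=((h[...,0]<8)|(h[...,0]>172))&(h[...,1]>120)
for v in range(190,214): print(v,' '.join(('##' if r[v,u] else '%02x'%h[v,u,2]) for u in range(238,262)))"
```

```text
t3.2 [ 0.4881 -0.1622  0.12  ] box [ 0.012  -0.1467] F [-0.   0.9 -0.1] w0.00 g0
[249.60391799 204.99750305]
[251.22010432 200.70373925]
[244.17869408 203.74374931]
[249.54115007 201.50310461]
190 c3 c6 c7 cc 59 52 5a 35 1c 20 20 28 25 21 1e 29 bc b2 ac b3 a4 9a 9b bc
191 c5 c7 a1 98 4e 53 4e 38 22 23 25 27 21 21 1e 32 8d a5 b4 b1 9d 98 89 a8
192 c8 97 54 59 53 55 46 3e 27 24 28 24 23 1f 3e 49 57 70 7e 85 91 93 93 9a
193 99 49 23 49 55 55 38 52 4e 39 29 23 24 23 58 78 72 54 4a 51 63 65 9d 9b
194 58 20 2d 54 59 4e 2c 40 42 32 24 1f 20 20 5c 94 8f 83 71 71 51 77 9d 9b
195 5b 1a 30 4e 54 3f 29 25 25 26 1e 20 43 4d 5a 9a 94 95 8e 8f 71 98 9c 9d
196 ac 7a 87 54 43 27 26 24 1f 20 1f 26 61 6e 58 96 94 91 92 94 90 9d 9b 9b
197 c6 b8 bc aa 89 85 33 1e 21 22 21 23 68 77 55 99 93 93 91 86 9d 9c 9b 99
198 c3 c5 c5 c8 ac b1 9d 46 20 21 22 23 59 76 5b 95 94 91 93 90 9c 9a 9a 9a
199 c2 c1 c4 b1 b2 b7 a8 4d 1b 25 25 21 50 79 6f 95 94 91 83 9c 9b 9b 9b 9b
200 c3 c3 c6 8d 89 8d 6a 70 ## 38 36 23 61 76 96 96 91 92 90 9c 9c 9e 99 9c
201 c3 c6 b0 6f 6b 65 51 c0 ## ## ## ## 8a ## ## ## 95 85 9c 9c 9c 9c 9
[... 216 characters left out ...]
2 9e 9c 9b 9b 9c
205 cd 74 6e 67 53 a0 97 90 ## ## ## ## ## ## ## 89 61 59 7b 9f 9e 9c 9b 9c
206 9c 6a 72 49 88 b3 ab ad ## ## ## ## ## ## ## 73 5d 5a 5a a1 9e 9b 9a 9c
207 73 6d 65 52 ad b4 b2 b3 a3 ## ## ## ## ## ## 5d 5f 5d 5a a4 9e 9c 9d 9f
208 6b 72 47 87 b6 b2 b2 b2 af a7 a5 bd a8 ## ## 60 5b 5a 58 78 9f 9d 9c 9c
209 6b 63 51 af b3 b1 b1 b1 b1 b3 b2 b5 ad 98 5e 5d 5c 5a 5c 8b 9d 9d aa aa
210 70 46 88 b8 b3 b2 b2 b1 b0 b0 b3 b1 b7 7f 5a 5d 5b 5a 5c b2 ac aa b1 b1
211 60 4e ac b4 b1 b1 b1 b0 b1 b0 b1 b4 a2 61 5b 5e 5c 5b 5a aa b2 b2 b1 b1
212 41 a0 b5 b2 b2 b1 b1 b1 b1 b1 b2 b5 7d 5a 5a 5d 5d 5c 5a a1 a6 a4 b2 b2
213 65 b8 b3 b1 b1 b0 b3 b1 b0 b2 b3 a2 5e 5a 5b 5c 5c 5c 91 a1 9f 9f a5 ba
```

```bash
python3 -c "
from h import *
import pickle
c=pickle.load(open('top.pkl','rb'))
print(proj(c,[.2339,.4971,.2012]),proj(c,[.2339,.4971,.2142]), [proj(c,[.2339+s*.426*.05,.4971+s*.905*.05,.2142]) for s in(1,-1)])
print('c2 pose',proj(c,[.488,-.1582,.1604]))
cv2.imwrite('pics/c4.png',cv2.resize(c['color'][120:260,0:140,::-1],None,fx=4,fy=4,interpolation=cv2.INTER_CUBIC))
d=camera('top')['color']
cv2.imwrite('pics/c5.png',cv2.resize(np.hstack([d[150:230,190:300,::-1],c['color'][150:230,190:300,::-1]]),None,fx=3.6,fy=3.6,interpolation=cv2.INTER_NEAREST))
"
```

```text
[ 34.90830323 204.51233193] [ 33.18550335 202.08157869] [array([ 25.54505022, 194.20230351]), array([ 41.09268416, 210.23075356])]
c2 pose [248.3530387  197.63304303]
```

View pics/c5.png

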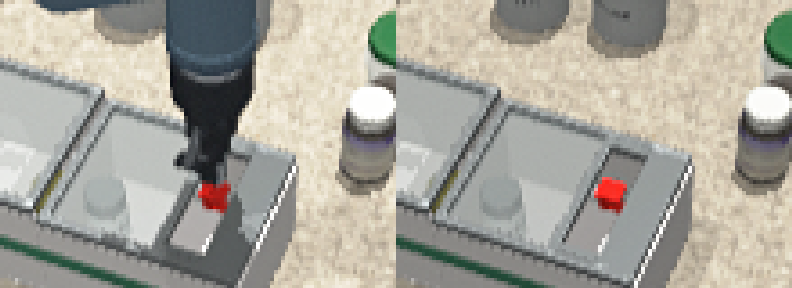

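c5 shows the tip at about (210,180), i.e. pixel (248,200), apparently about 5 px behind the expected TCP pixel (249.6,205). I'll check the same offset in the start picture.

```bash
python3 -c "
from h import *
import pickle
c=pickle.load(open('top.pkl','rb')); h=c['color'].max(2)
for v in range(176,214): print(v,' '.join('%02x'%h[v,u] for u in range(8,48)))
"
```

```text
176 45 46 43 42 42 42 40 43 3b 3a 2a 24 19 1d 24 25 55 7c 75 74 74 75 74 4d 16 2f 43 73 c7 da db dd dd d3 ce ce cc cf d1 cc
177 45 42 44 42 42 43 3a 32 26 26 1a 1a 1f 1e 20 20 1e 52 78 76 75 77 74 0b 29 3c 5c b8 cc d5 dc d8 d2 ce cc cd cb d1 d0 cd
178 43 41 43 44 38 32 27 1e 1a 1b 1b 1d 1a 1f 1f 22 20 1c 7c 77 77 77 4d 28 3e 62 b7 d3 d1 d4 d5 cb c5 c8 d3 d5 d1 d7 d5 d2
179 41 38 37 32 27 1d 1b 1d 1d 20 1f 1c 1d 27 1b 1e 24 23 7c 79 78 4d 26 3c 65 b3 d5 d1 d2 d3 ca c5 bf be ce d3 cc d4 d0 c8
180 6f 36 1d 18 18 22 20 1f 21 20 1b 2f 31 3c 23 1e 1c 22 57 7b 4f 23 3d 53 b2 c8 bf cb d3 d3 ce ce c6 c7 c8 c6 c6 d7 d4 c9
181 d1 b3 47 18 22 26 21 1e 21 21 22 3f 41 44 3a 28 12 1d 1e 55 22 3d 55 b8 d8 c8 c6 cc ca cb d6 d2 d1 cf d2 d0 d0 d8 d3 cf
182 e6 bc 71 27 21 24 22 1e 1e 23 20 3b 45 44 44 3e 26 1a 1e 24 29 45 9a db cc ce d2 c2 c2 df dd d5 ce d1 db dc d9 db cd cc
183 b6 84 76 64 2b 1e 23 24 21 21 22 28 3c 43 42 44 3b 2c 27 25 28 5b d9 e0 cf ce cf c0 cd e2 dc cf d4 e1 de da dd dc c7 cb
184 83 71 73 76 63 2d 21 23 1c 1d 1f 1c 29 3e 40 41 50 46 2d 1e 1e 46 b4 d9 d2 d4 d6 cf d6 da cf cd da e0 d7
[... 2911 characters left out ...]
d6 c9 cb cf da da cf c8 ce d7 d5 d5 cd c1 da de d8 d7 ce ce cc cb c7 ca cc d8 f1
209 db dd d2 d3 d1 ce d2 c4 c4 cc c6 d2 e3 d0 cb d9 c4 c7 d2 ce d5 cc d5 dc ce ba d7 e0 de db d5 ca cc cf ce d2 d6 de b8 af
210 db c8 bf d1 dc d9 ce bb cf de d9 d0 d8 d7 d0 d9 c6 c2 c8 d8 d3 c8 dd e1 c2 c1 de d1 d8 d9 d5 c3 c6 cc d5 e3 ec 9d 83 74
211 c8 c5 c1 d5 d7 d1 cc ca cd dc cf ce cb de d6 dd d4 cd d2 d2 cf cc e2 e5 da cb cf cf db ce c2 c9 c3 cb df e8 a3 6d 75 78
212 c9 d4 d4 d1 ce d0 d4 d0 d6 d7 d7 dc d0 d6 d0 db d0 d1 d5 d6 d5 c9 d4 d7 d9 d4 d3 d7 db cf c2 bf d0 e3 e9 95 6f 71 76 74
213 ca da dd d5 ce d5 da d7 d5 d9 e1 dd d9 cf cf dd ce cd d8 d8 d8 d3 d1 ce d2 e1 d8 c1 cb c9 bf bf e3 e9 99 64 73 76 78 78
```

Call:
{"op": "servo_tool", "data": {
  "targets": [
    [[0,0,0.003,0,0,0],[0,0,0.006,0,0,0],[0,0,0.008,0,0,0],[0,0,0.01,0,0,0],[0,0,0.01,0,0,0]]
  ]
}}

```text
clock: 3.8
position: [0.4879, -0.1621, 0.1097]
eef_rot: [0.739, 0.673, -0.0, -0.0]
contact_force: [-0.1, 0.6, -0.2]
grip_width: -0.002
grip_force: 0.0
```

```bash
cat > d.py <<'E'
from h import *
c=camera('top'); im=c['color']
st(); p=sense()['position']; print(proj(c,p))
h=cv2.cvtColor(im,cv2.COLOR_RGB2HSV)
r=((h[...,0]<8)|(h[...,0]>172))&(h[...,1]>120)
for v in range(194,212): print(v,' '.join(('##' if r[v,u] else '%02x'%h[v,u,2]) for u in range(238,262)))
E
python3 d.py
```

```text
t3.9 [ 0.488  -0.1622  0.1099] box [ 0.0119 -0.1467] F [ 0.3 -0.3  0.2] w0.00 g0
[249.62377914 206.75120623]
194 c6 96 6b 51 51 53 47 3e 28 26 25 23 1f 1f 48 88 92 84 72 70 54 76 9d 9a
195 b0 47 23 42 56 55 3a 50 51 31 27 24 21 24 61 99 94 95 8e 8e 70 97 9c 99
196 81 1d 2d 54 58 52 2b 41 42 2f 25 22 1c 30 67 94 93 92 93 92 91 9d 9b 9a
197 6a 19 2f 50 53 3b 29 28 24 21 20 22 44 51 62 95 93 92 91 84 9c 9a 99 99
198 ad 79 88 53 43 27 26 27 1f 21 21 28 61 70 5a 98 93 92 93 90 9c 9c 9a 9a
199 c5 b8 bc 92 9b 79 3b 1d 1e 1f 1f 26 69 76 56 97 92 92 84 9b 9c 9b 9c 9b
200 c3 c5 c7 8e 8f 7f 43 4e 1e 21 21 20 59 78 5c 99 94 93 90 9c 9b 9c 9b 9b
201 c2 c4 b3 72 6d 68 55 bb 1a 25 23 21 4f 7b ## ## 96 85 9d 9e 9c 9c 9b 9c
202 c2 c6 8e 6c 72 51 76 c8 ## ## 2a 21 63 79 ## ## 98 93 9f 9d 9c 9d 9c 9b
203 c6 b7 73 6e 68 4f 8f ## ## ## ## ## 88 ## ## 88 88 79 a0 9f 9d 9d 9c 9d
204 d7 96 6a 74 4f 71 92 ## ## ## ## ## ## ## ## 91 73 57 79 a0 9e 9d 9e 9b
205 cc 74 6e 67 53 a2 96 8f ## ## ## ## ## ## ## 87 60 5a 59 a1 9e 9c 9b 9d
206 9f 69 72 47 88 b3 ab ae ## ## ## ## ## ## ## 89 5d 5b 5b a1 9e 9d 9d 9d
207 74 6d 66 51 ad b5 b5 b3 a3 ## ## ## ## ## ## 6d 5e 5a 5c a2 9e 9c 9d 9c
208 6b 71 45 86 b7 b3 b2 b0 af a8 a3 bd a7 ## 79 5f 5e 5c 5a 77 a0 9d 9e 9b
209 6d 64 50 ae b3 b0 b2 b0 b3 b1 b3 b4 ad 99 5b 5d 5c 5c 5b 8b 9d aa aa a9
210 70 43 87 b7 b3 b2 b1 b1 b3 b1 b2 b3 b6 80 59 5c 5e 5c 5e b1 ab b1 b0 b1
211 5f 50 af b3 b0 b1 b2 b1 b2 b1 b1 b4 a2 5e 5b 5c 5d 5c 5b aa b3 b0 b2 b1
```

Call:
{"op": "servo_tool", "data": {
  "targets": [
    [[0,0,0.002,0,0,0],[0,0,0.004,0,0,0],[0,0,0.006,0,0,0],[0,0,0.008,0,0,0],[0,0,0.008,0,0,0]]
  ]
}}

```text
clock: 4.35
position: [0.4879, -0.1621, 0.1017]
eef_rot: [0.739, 0.673, -0.0, -0.0]
contact_force: [-0.4, -0.4, -0.4]
grip_width: 0.0
grip_force: 0.0
```

```bash
python3 d.py
```

```text
t4.4 [ 0.488  -0.1622  0.1019] box [ 0.0119 -0.1467] F [ 0.4 -0.2  0.5] w-0.00 g0
[249.64947559 208.11814243]
194 c4 c4 c9 b2 59 53 52 32 21 22 21 24 25 23 1e 4e 94 83 71 6e 51 76 9f 9d
195 c4 c8 a3 73 4f 55 4e 38 24 27 25 23 22 21 4c 87 98 96 8e 8e 71 98 9d 9d
196 c7 87 54 46 53 55 49 4e 3d 2c 25 26 22 20 61 99 92 92 93 94 92 9c 9b 9b
197 af 31 1e 51 56 57 36 42 44 39 26 22 20 22 67 97 94 91 93 84 9b 9d 9b 9c
198 81 1e 2d 54 59 50 2d 2d 2a 2e 22 1f 30 3d 5f 98 93 92 92 91 9d 9b 9b 9b
199 89 31 48 48 4f 3d 2b 2a 23 1f 20 23 5c 69 58 95 94 90 85 9c 9b 9a 9b 9a
200 b5 a8 af 64 43 36 22 22 20 20 21 24 6a 76 58 9b 94 93 8e 9c 9c 9c 9d 9a
201 c5 c7 b7 70 63 59 41 67 1f 22 22 1f 5d 77 5b ## 95 87 9e 9d 9d 9c 9d 9c
202 c3 c5 8f 6e 76 53 75 9d 1f 25 21 21 51 7a ## ## 97 73 9f 9c 9d 9d 9a 9c
203 c7 b8 71 6e 69 51 90 ## ## 2f 22 26 62 78 ## 89 89 5f a3 9e 9c 9d 9b 9b
204 d6 95 6c 74 4e 73 92 ## ## ## ## ## 75 ## ## 91 73 59 7b a0 9d 9c 9a 9b
205 cd 73 6e 65 56 9f 97 90 ## ## ## ## ## ## ## 8a 62 59 5b a2 9f 9d 9c 9c
206 9e 6a 72 48 87 b4 a9 ae ## ## ## ## ## ## ## 75 5f 5d 5a 79 9f 9d 9b 9c
207 73 6f 66 52 af b4 b3 b4 a4 ## ## ## ## ## ## 5e 5d 5c 5a 5b a1 9c 9d 9d
208 6a 73 46 87 b6 b3 b1 b1 ae a8 a3 bd a7 ## ## 60 5d 5b 5a 58 a1 9e 9c 9a
209 6c 63 51 ae b4 b1 b1 b1 b2 b1 b3 b4 ab 98 5c 5c 5c 5d 5c 8d a0 ab aa aa
210 6f 45 87 b6 b1 b2 b0 b1 b2 b1 b2 b3 b6 7f 5c 5c 5d 5a 5a a4 ad b2 b2 b1
211 60 50 ad b4 b1 b1 b0 b1 b1 b2 b1 b3 a2 60 5a 5c 5b 5b 5d a1 a4 b1 b0 b2
```

Call:
{"op": "servo_tool", "data": {
  "targets": [
    [[0,0,0.002,0,0,0],[0,0,0.004,0,0,0],[0,0,0.006,0,0,0],[0,0,0.006,0,0,0]]
  ]
}}

```text
clock: 4.8
position: [0.4884, -0.1624, 0.0964]
eef_rot: [0.739, 0.673, 0.0, 0.0]
contact_force: [-1.0, -0.9, 5.7]
grip_width: 0.003
grip_force: 2.8
```

Call:
{"op": "servo_tool", "data": {
  "targets": [
    [[0,0,0.002,0,0,0],[0,0,0.004,0,0,0],[0,0,0.004,0,0,0]]
  ]
}}

```text
clock: 5.1
position: [0.4884, -0.1625, 0.0927]
eef_rot: [0.739, 0.673, 0.0, 0.0]
contact_force: [-2.1, 0.7, 7.0]
grip_width: 0.003
grip_force: 3.7
```

```bash
python3 d.py
```

```text
t5.2 [ 0.4884 -0.1624  0.0928] box [ 0.0123 -0.1469] F [-1.8  0.5  8.7] w0.00 g4
[249.77507017 209.58292606]
194 c2 c2 c5 c8 97 4e 56 3a 23 24 20 22 20 21 1e 24 98 85 72 6f 52 76 9e 9c
195 c1 c2 c6 c8 86 51 55 40 1f 20 23 21 23 25 1e 29 9b 96 90 8e 71 98 9d 9c
196 c4 c7 b2 90 6c 52 52 3c 23 23 25 24 25 23 1c 4b 98 93 93 93 92 9c 9c 9a
197 c6 ab 89 4f 5d 53 4c 3a 28 26 27 24 24 20 43 88 96 92 93 84 9b 9c 99 9b
198 c8 6e 4f 46 55 55 48 49 4d 35 25 23 22 1e 4b 9b 94 92 92 91 9c 9a 9b 9a
199 af 30 23 54 53 57 33 3b 40 38 25 20 1f 1d 45 98 94 93 83 9d 9b 9b 9a 9c
200 99 16 26 54 55 4f 2c 2c 23 27 22 1c 32 4f 43 9a 94 92 91 9c 9b 9b 9b 9b
201 b8 7b 41 4c 47 3e 29 28 21 21 1e 23 4a 71 42 8f 95 86 9e 9d 9d 9b 9b 9c
202 c6 ba 75 63 5b 38 33 1d 1e 22 21 23 51 7a 50 ## 98 71 9f 9e 9c 9b 9b 9d
203 c6 b7 73 70 64 4f 80 67 1c 22 20 21 51 7a 5d ## 8a 5f 7a a0 9c 9c 9c 9c
204 d7 96 6d 75 50 75 95 ## 1d 28 22 1f 51 79 ## 8e 75 58 59 a1 9e 9c 9c 9d
205 cc 73 6e 67 54 a0 96 ## ## ## 32 24 62 79 ## 82 61 59 5d a2 9e 9d 9a 9e
206 9b 6a 72 48 89 b3 ac a9 ## ## ## ## 83 ## ## 79 5d 5c 5c 7b a0 9e 9d 9d
207 73 6d 68 51 ae b4 b3 b6 ## ## ## ## ## ## ## 66 5e 5d 59 5b a1 9d 9c 9e
208 6a 72 48 87 b7 b2 b1 b2 a3 ## ## ## ## ## 79 5f 5c 5e 5c 5a 9f 9b 9d 9c
209 6c 62 50 af b4 b3 b1 b1 b0 a7 9e 93 a7 ## 5d 5c 5e 5c 5a 59 b0 ab 9c ab
210 70 45 89 b7 b2 b1 b1 b1 b1 b3 b0 a6 b0 7a 5c 5e 5d 5c 5b 8f b5 b2 aa b1
211 63 4f af b4 b3 b0 b1 b1 b1 b1 b2 b3 a3 62 5c 5c 5b 5b 5b a4 a7 b3 b1 b2
```

Contact with the pad came at reported z≈0.098, so the real tip sits about 31 mm higher than reported, matching the picture. I'll use that offset, press to the stop, then slide.

Call:
{"op": "servo_tool", "data": {
  "targets": [
    [[0,0,0.003,0,0,0],[0,0,0.005,0,0,0],[0.003,0,0.005,0,0,0],[0.008,0,0.005,0,0,0],[0.014,0,0.005,0,0,0],[0.022,0,0.005,0,0,0],[0.03,0,0.005,0,0,0],[0.04,0,0.005,0,0,0],[0.05,0,0.005,0,0,0],[0.05,0,0.005,0,0,0]]
  ]
}}

```text
clock: 6.15
position: [0.4933, -0.112, 0.0894]
eef_rot: [0.739, 0.674, 0.0, 0.001]
contact_force: [-4.3, 2.4, 19.3]
grip_width: -0.001
grip_force: 9.6
```

```bash
python3 -c "
from h import *
st(); c=camera('top'); h=cv2.cvtColor(c['color'],cv2.COLOR_RGB2HSV)
r=((h[...,0]<8)|(h[...,0]>172))&(h[...,1]>150)
r=r[160:230,150:275]; n,l,s,ce=cv2.connectedComponentsWithStats(r.astype(np.uint8)); print([(s[i],box(onz(c,*(ce[i]+[150,160]),.12))) for i in range(1,n) if s[i][4]>10])"
```

```text
t6.2 [ 0.4933 -0.112   0.0894] box [ 0.0124 -0.0962] F [-4.3  2.4 19.3] w-0.00 g10
[(array([21, 10, 11,  9, 57], dtype=int32), array([0.04626255, 0.16546279])), (array([82, 39,  9,  7, 22], dtype=int32), array([ 0.00441518, -0.09729127]))]
```

Call:
{"op": "servo_tool", "data": {
  "targets": [
    [[0.008,0,-0.002,0,0,0],[0.018,0,-0.002,0,0,0],[0.028,0,-0.002,0,0,0],[0.038,0,-0.002,0,0,0],[0.048,0,-0.002,0,0,0],[0.058,0,-0.002,0,0,0],[0.066,0,-0.002,0,0,0],[0.072,0,-0.002,0,0,0],[0.076,0,-0.002,0,0,0],[0.076,0,-0.002,0,0,0]]
  ]
}}

```text
clock: 7.2
position: [0.5003, -0.0364, 0.0901]
eef_rot: [0.739, 0.674, 0.0, 0.001]
contact_force: [-0.9, 1.9, 8.8]
grip_width: -0.002
grip_force: 4.4
```

```bash
python3 -c "
from h import *
st(); c=camera('top'); save(c,'x',1)
cv2.imwrite('pics/c6.png',cv2.resize(c['color'][150:260,140:340,::-1],None,fx=4,fy=4,interpolation=cv2.INTER_CUBIC))"
```

```text
t7.2 [ 0.5003 -0.0364  0.0901] box [ 0.0123 -0.0203] F [-0.9  1.9  8.8] w-0.00 g4
```

View pics/c6.png

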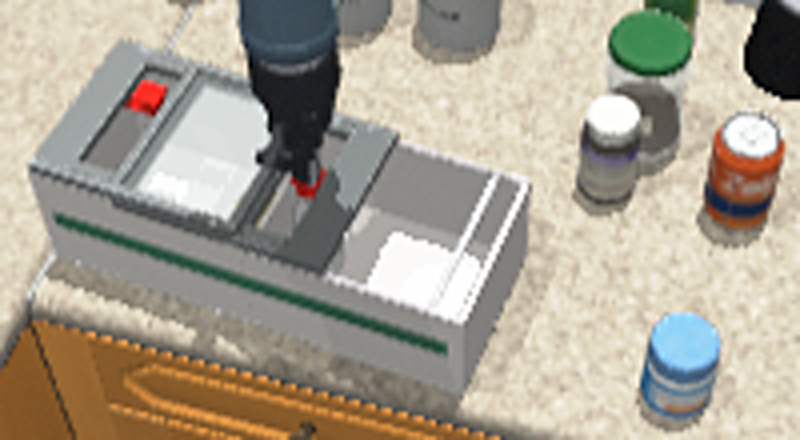

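The door is about 120 mm open, with its outer edge at c6 (395,135)–(325,272), the keeper bar at (495,178)–(440,305), and the tub at (683,365). I'll lift out and go to the tub.

Call:
{"op": "servo_tool", "data": {
  "targets": [
    [[0.003,0,0.0,0,0,0],[0.006,0,0.0,0,0,0],[0.005,0,0,0,0,0],[0.002,0,-0.03,0,0,0],[0.0,0,-0.08,0,0,0],[-0.05,0,-0.11,0,0,0],[-0.36,-0.013,-0.11,0,0,0],[-0.36,-0.013,-0.11,0,0,0],[-0.36,-0.013,-0.11,0,0,0],[-0.36,-0.013,-0.11,0,0,0]]
  ]
}}

```text
clock: 8.25
position: [0.4686, -0.2794, 0.1975]
eef_rot: [0.739, 0.674, 0.0, 0.0]
contact_force: [0.7, -0.6, 0.1]
grip_width: -0.0
grip_force: 0.0
```

Call:
{"op": "servo_tool", "data": {
  "targets": [
    [[-0.12,0,0,0,0,0],[-0.12,0,0,0,0,0],[-0.12,0,0,0,0,0],[-0.12,0,0,0,0,0]]
  ],
  "claw": 0
}}

```text
clock: 8.65
position: [0.457, -0.4, 0.1964]
eef_rot: [0.74, 0.672, -0.0, -0.0]
contact_force: [0.5, -0.1, -0.6]
grip_width: 0.683
grip_force: 0.0
```

```bash
python3 -c "
from h import *
st(); goto(.454,-.393,.10); c=camera('top')
P=lambda u,v,z: box(onz(c,140+u/4,150+v/4,z))
print('door edge',P(395,135,.13),P(325,272,.13),'keeper',P(495,178,.12),P(440,305,.12))"
```

```text
t8.7 [ 0.457  -0.4     0.1964] box [ 0.0034 -0.3864] F [ 0.5 -0.1 -0.6] w0.68 g0
row [ 0.0066 -0.0036  0.0964] [-0.0009 -0.0003 -0.0025]
door edge [ 0.08080491 -0.07618343] [-0.08215055 -0.08095017] keeper [ 0.07479114 -0.17617252] [-0.07123621 -0.1819331 ]
```

Call:
{"op": "servo_tool", "data": {
  "targets": [
    [[0.006,-0.004,0.04,0,0,0],[0.006,-0.004,0.09,0,0,0],[0.006,-0.004,0.13,0,0,0],[0.006,-0.004,0.13,0,0,0],[0.006,-0.004,0.13,0,0,0]]
  ]
}}

```text
clock: 9.2
position: [0.4551, -0.3892, 0.068]
eef_rot: [0.739, 0.674, 0.0, -0.001]
contact_force: [0.1, -0.3, 1.3]
grip_width: 0.995
grip_force: 0.0
```

```bash
python3 -c "
from h import *
st(); c=camera('top'); print(proj(c,[.454,-.393,.083]),proj(c,[.454+.045,-.397,.1]),proj(c,[.454-.045,-.389,.1]))
cv2.imwrite('pics/c7.png',cv2.resize(c['color'][180:260,260:360,::-1],None,fx=6,fy=6,interpolation=cv2.INTER_CUBIC))"
```

```text
t9.2 [ 0.4551 -0.3892  0.068 ] box [ 0.0004 -0.3759] F [ 0.1 -0.3  1.3] w0.99 g0
[311.19189268 233.98110425] [315.35603191 221.08286139] [307.98374789 241.78363325]
```

View pics/c7.png

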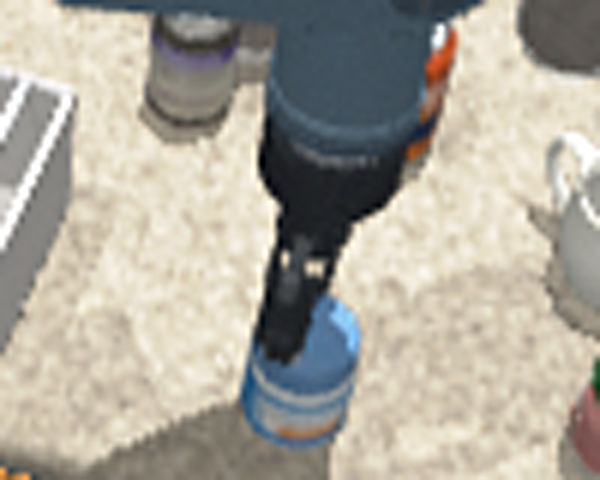

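The near finger tip shows at c7 (282,358), in front of the cap and about 4 mm left of its middle. I'll correct that, go down and grip.

Call:
{"op": "servo_tool", "data": {
  "targets": [
    [[-0.004,0,0.015,0,0,0],[-0.004,0,0.035,0,0,0],[-0.004,0,0.053,0,0,0],[-0.004,0,0.053,0,0,0],[-0.004,0,0.053,0,0,0]]
  ]
}}

```text
clock: 9.75
position: [0.4547, -0.3954, 0.0154]
eef_rot: [0.739, 0.673, -0.0, 0.001]
contact_force: [0.3, 0.2, -0.3]
grip_width: 1.001
grip_force: 0.0
```

Call:
{"op": "servo_tool", "data": {
  "targets": [
    [[0,0,0,0,0,0],[0,0,0,0,0,0],[0,0,0,0,0,0],[0,0,0,0,0,0],[0,0,0,0,0,0],[0,0,0,0,0,0],[0,0,0,0,0,0]]
  ],
  "claw": 130,
  "squeeze": 25
}}

```text
clock: 10.45
position: [0.4548, -0.3957, 0.0162]
eef_rot: [0.739, 0.673, -0.0, 0.001]
contact_force: [-2.6, 0.2, 6.3]
grip_width: 0.721
grip_force: 26.6
```

Call:
{"op": "servo_tool", "data": {
  "targets": [
    [[0,0,-0.01,0,0,0],[0,0,-0.05,0,0,0],[0,0,-0.1,0,0,0],[0,0,-0.15,0,0,0],[0,0,-0.185,0,0,0],[0,0,-0.185,0,0,0],[0,0,-0.185,0,0,0]]
  ]
}}

```text
clock: 11.15
position: [0.4544, -0.3949, 0.2006]
eef_rot: [0.739, 0.674, -0.0, 0.001]
contact_force: [0.8, 0.3, -1.9]
grip_width: 0.72
grip_force: 28.3
```

```bash
python3 -c "
from h import *
st(); goto(*world(0,-.128),.19)"
```

```text
t11.2 [ 0.4544 -0.3949  0.2006] box [ 3.000e-04 -3.815e-01] F [ 0.8  0.3 -1.9] w0.72 g28
row [ 0.2536 -0.      0.0103] [0.0015 0.0015 0.0013]
```

Call:
{"op": "servo_tool", "data": {
  "targets": [
    [[0.04,0,0,0,0,0],[0.08,0,0,0,0,0],[0.12,0,0,0,0,0],[0.16,0,0,0,0,0],[0.2,0,0,0,0,0],[0.235,0,0,0,0,0],[0.254,0,0,0,0,0],[0.254,0,0.02,0,0,0],[0.254,0,0.04,0,0,0],[0.254,0,0.04,0,0,0]]
  ]
}}

```text
clock: 12.15
position: [0.4746, -0.1397, 0.1552]
eef_rot: [0.739, 0.674, -0.001, -0.005]
contact_force: [-0.8, 0.4, -0.6]
grip_width: 0.719
grip_force: 28.1
```

```bash
python3 -c "
from h import *
st(); goto(*world(0,-.128),.10);c=camera('top')
cv2.imwrite('pics/c8.png',cv2.resize(c['color'][150:260,180:300,::-1],None,fx=5,fy=5,interpolation=cv2.INTER_CUBIC))"
```

```text
t12.2 [ 0.4746 -0.1397  0.1552] box [-0.0036 -0.1256] F [-0.8  0.4 -0.6] w0.72 g28
row [-0.0026  0.0041  0.0552] [-0.0087 -0.0039  0.0019]
```

View pics/c8.png

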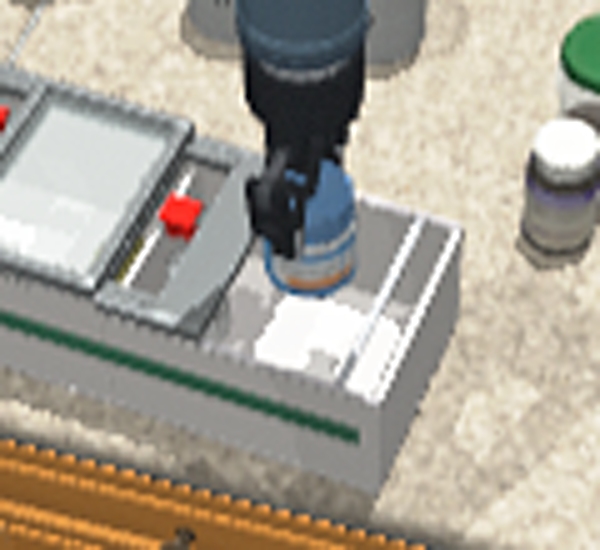

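The picture shows the tub upright above the opening, between the door edge at c8 (215,300) and the keeper bar at (385,300). Lowering it.

Call:
{"op": "servo_tool", "data": {
  "targets": [
    [[-0.002,0.003,0.01,0,0,0],[-0.002,0.003,0.03,0,0,0],[-0.002,0.003,0.055,0,0,0],[-0.002,0.003,0.055,0,0,0]]
  ]
}}

```text
clock: 12.6
position: [0.4786, -0.1434, 0.1018]
eef_rot: [0.739, 0.673, -0.001, -0.003]
contact_force: [-0.5, 0.2, -1.4]
grip_width: 0.72
grip_force: 28.1
```

```bash
python3 -c "
from h import *
st(); goto(*world(0,-.128),.03)"
```

```text
t12.6 [ 0.4786 -0.1434  0.1018] box [ 0.0008 -0.1289] F [-0.5  0.2 -1.4] w0.72 g28
row [ 0.0008 -0.0004  0.0718] [-0.0053 -0.0024  0.0006]
```

Call:
{"op": "servo_tool", "data": {
  "targets": [
    [[0,0,0.015,0,0,0],[0,0,0.03,0,0,0],[0,0,0.045,0,0,0],[0,0,0.06,0,0,0],[0,0,0.07,0,0,0],[0,0,0.07,0,0,0]]
  ]
}}

```text
clock: 13.2
position: [0.4803, -0.1441, 0.034]
eef_rot: [0.739, 0.673, -0.0, -0.001]
contact_force: [-0.0, 1.0, -1.2]
grip_width: 0.725
grip_force: 28.2
```

Call:
{"op": "servo_tool", "data": {
  "targets": [
    [[0,0,0.002,0,0,0],[0,0,0.004,0,0,0],[0,0,0.006,0,0,0],[0,0,0.008,0,0,0],[0,0,0.008,0,0,0],[0,0,0.008,0,0,0]]
  ]
}}

```text
clock: 13.8
position: [0.4806, -0.1441, 0.0266]
eef_rot: [0.739, 0.673, -0.0, -0.0]
contact_force: [-0.2, -0.1, -0.7]
grip_width: 0.722
grip_force: 28.2
```

```bash
python3 -c "
from h import *
st()"
```

```text
t13.8 [ 0.4806 -0.1441  0.0266] box [ 0.0028 -0.1294] F [-0.2 -0.1 -0.7] w0.72 g28
```

Call:
{"op": "servo_tool", "data": {
  "targets": [
    [[0,0,0.001,0,0,0],[0,0,0.002,0,0,0],[0,0,0.003,0,0,0],[0,0,0.004,0,0,0],[0,0,0.005,0,0,0],[0,0,0.005,0,0,0]]
  ]
}}

```text
clock: 14.4
position: [0.4806, -0.1441, 0.0222]
eef_rot: [0.739, 0.673, -0.0, 0.0]
contact_force: [-2.4, 0.4, 6.4]
grip_width: 0.725
grip_force: 28.9
```

Call:
{"op": "servo_tool", "data": {
  "targets": [
    [[0,0,0.0,0,0,0],[0,0,0.0,0,0,0],[0,0,0.0,0,0,0]]
  ]
}}

```text
clock: 14.7
position: [0.4806, -0.1441, 0.0222]
eef_rot: [0.739, 0.674, 0.0, 0.0]
contact_force: [-3.0, 1.1, 6.1]
grip_width: 0.722
grip_force: 28.9
```

Call:
{"op": "servo_tool", "data": {
  "targets": [
    [[0,0,0.0,0,0,0],[0,0,0.0,0,0,0],[0,0,0.0,0,0,0],[0,0,0.0,0,0,0],[0,0,0.0,0,0,0]]
  ],
  "claw": 0
}}

```text
clock: 15.2
position: [0.4806, -0.1442, 0.0214]
eef_rot: [0.739, 0.673, -0.0, -0.0]
contact_force: [-0.1, -0.1, -0.7]
grip_width: 1.005
grip_force: 0.0
```

Call:
{"op": "servo_tool", "data": {
  "targets": [
    [[0,0,-0.01,0,0,0],[0,0,-0.03,0,0,0],[0,0,-0.06,0,0,0],[0,0,-0.1,0,0,0],[0,0,-0.13,0,0,0],[0,0,-0.13,0,0,0],[0,0,-0.13,0,0,0]]
  ]
}}

```text
clock: 15.9
position: [0.481, -0.1443, 0.1526]
eef_rot: [0.739, 0.674, 0.0, 0.001]
contact_force: [-0.0, -0.1, -0.6]
grip_width: 1.001
grip_force: 0.0
```

```bash
python3 -c "
from h import *
st(); c=camera('top'); im=c['color']; h=cv2.cvtColor(im,cv2.COLOR_RGB2HSV)
m=((h[...,0]>95)&(h[...,0]<115)&(h[...,1]>100)&(h[...,2]>110)).astype(np.uint8)[185:260,215:280]
n,l,s,ce=cv2.connectedComponentsWithStats(m); print([(s[i],box(onz(c,*(ce[i]+[215,185]),.077))) for i in range(1,n) if s[i][4]>20])
r=(((h[...,0]<8)|(h[...,0]>172))&(h[...,1]>150)).astype(np.uint8)[160:230,150:275]
n,l,s,ce=cv2.connectedComponentsWithStats(r); print([(s[i],box(onz(c,*(ce[i]+[150,160]),.129))) for i in range(1,n) if s[i][4]>10])
goto(*world(.014,-.018),.14)
cv2.imwrite('pics/c9.png',cv2.resize(im[150:260,180:300,::-1],None,fx=5,fy=5,interpolation=cv2.INTER_CUBIC))"
```

```text
t15.9 [ 0.481  -0.1443  0.1526] box [ 0.0032 -0.1296] F [-0.  -0.1 -0.6] w1.00 g0
[(array([ 21,  20,  16,  16, 197], dtype=int32), array([ 0.00222443, -0.12667986]))]
[(array([21, 10, 11,  9, 57], dtype=int32), array([0.03962864, 0.16022121])), (array([62, 29,  8,  9, 49], dtype=int32), array([ 0.01223778, -0.01539157]))]
row [0.1112 0.0118 0.0114] [-0.0003 -0.0001  0.0013]
```

View pics/c9.png

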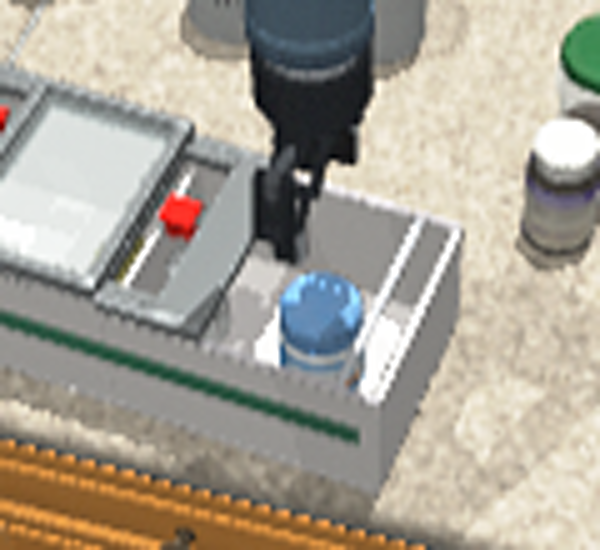

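The tub stands upright at c9 (320,325), box (0.002,-0.127). The door is open with its pad at (180,215). Next I'll put the shut fingers into the gap in front of the pad and push the outer lip.

Call:
{"op": "servo_tool", "data": {
  "targets": [
    [[0.0,0,0,0,0,0],[0.04,-0.02,0,0,0,0],[0.08,-0.038,0,0,0,0],[0.108,-0.038,0,0,0,0],[0.108,-0.038,0,0,0,0],[0.108,-0.038,0.015,0,0,0],[0.108,-0.038,0.03,0,0,0],[0.108,-0.038,0.03,0,0,0]]
  ],
  "claw": 255
}}

```text
clock: 16.75
position: [0.4509, -0.033, 0.1191]
eef_rot: [0.739, 0.673, -0.002, -0.002]
contact_force: [-1.2, -0.2, -0.1]
grip_width: 0.001
grip_force: 0.0
```

```bash
python3 -c "
from h import *
st(); goto(*world(-.035,-.022),.088)"
```

```text
t16.8 [ 0.4509 -0.033   0.1191] box [-0.0372 -0.0216] F [-1.2 -0.2 -0.1] w0.00 g0
row [-0.0004  0.0024  0.0311] [-0.0055 -0.0009  0.0012]
```

Call:
{"op": "servo_tool", "data": {
  "targets": [
    [[0,0,0.01,0,0,0],[0,0,0.018,0,0,0],[0,0,0.025,0,0,0],[0,0,0.031,0,0,0],[0,0,0.031,0,0,0]]
  ]
}}

```text
clock: 17.25
position: [0.4522, -0.0329, 0.0897]
eef_rot: [0.739, 0.673, -0.0, -0.001]
contact_force: [0.2, 0.5, 0.2]
grip_width: -0.001
grip_force: 0.0
```

```bash
python3 -c "
from h import *
st()"
```

```text
t17.2 [ 0.4522 -0.0329  0.0897] box [-0.0359 -0.0214] F [0.2 0.5 0.2] w-0.00 g0
```

Call:
{"op": "servo_tool", "data": {
  "targets": [
    [[-0.01,0,0.001,0,0,0],[-0.02,0,0.001,0,0,0],[-0.03,0,0.001,0,0,0],[-0.042,0,0.001,0,0,0],[-0.054,0,0.001,0,0,0],[-0.066,0,0.001,0,0,0],[-0.078,0,0.001,0,0,0],[-0.09,0,0.001,0,0,0],[-0.1,0,0.001,0,0,0],[-0.1,0,0.001,0,0,0]]
  ]
}}

```text
clock: 18.25
position: [0.444, -0.1346, 0.0898]
eef_rot: [0.74, 0.673, -0.0, 0.001]
contact_force: [0.9, 0.6, 0.2]
grip_width: -0.002
grip_force: 0.0
```

Call:
{"op": "servo_tool", "data": {
  "targets": [
    [[-0.005,0,0,0,0,0],[-0.01,0,0,0,0,0],[-0.015,0,0,0,0,0],[-0.02,0,0,0,0,0],[-0.025,0,0,0,0,0],[-0.03,0,0,0,0,0],[-0.03,0,0,0,0,0]]
  ]
}}

```text
clock: 18.95
position: [0.4409, -0.1635, 0.0896]
eef_rot: [0.739, 0.673, -0.0, 0.0]
contact_force: [-0.4, 0.1, -0.5]
grip_width: -0.0
grip_force: 0.0
```

```bash
cat > r.py <<'E'
from h import *
st(); c=camera('top'); h=cv2.cvtColor(c['color'],cv2.COLOR_RGB2HSV)
r=(((h[...,0]<8)|(h[...,0]>172))&(h[...,1]>150)).astype(np.uint8)[160:230,150:275]
n,l,s,ce=cv2.connectedComponentsWithStats(r); print([(s[i],(ce[i]+[150,160]).round(1),box(onz(c,*(ce[i]+[150,160]),.129))) for i in range(1,n) if s[i][4]>10])
E
python3 r.py
```

```text
t18.9 [ 0.4409 -0.1635  0.0896] box [-0.035  -0.1525] F [-0.4  0.1 -0.5] w-0.00 g0
[(array([21, 10, 11,  9, 57], dtype=int32), array([176.2, 174. ]), array([0.03962864, 0.16022121])), (array([100,  40,   3,   9,  16], dtype=int32), array([251.1, 204.3]), array([ 0.010315 , -0.1530129]))]
```

Call:
{"op": "servo_tool", "data": {
  "targets": [
    [[-0.002,0,0,0,0,0],[-0.004,0,0,0,0,0],[-0.006,0,0,0,0,0],[-0.008,0,0,0,0,0],[-0.008,0,0,0,0,0]]
  ]
}}

```text
clock: 19.5
position: [0.4403, -0.1653, 0.0895]
eef_rot: [0.74, 0.673, 0.003, -0.003]
contact_force: [4.6, 19.2, 6.7]
grip_width: -0.0
grip_force: 10.0
```

```bash
python3 r.py
```

```text
t19.5 [ 0.4403 -0.1653  0.0895] box [-0.0353 -0.1543] F [ 4.6 19.2  6.7] w-0.00 g10
[(array([21, 10, 11,  9, 57], dtype=int32), array([176.2, 174. ]), array([0.03962864, 0.16022121])), (array([101,  41,   3,   8,  13], dtype=int32), array([251.8, 204.6]), array([ 0.00998555, -0.15580945]))]
```

Call:
{"op": "servo_tool", "data": {
  "targets": [
    [[0.0,0,0,0,0,0],[0.008,0,0,0,0,0],[0.008,0,-0.03,0,0,0],[0.008,0,-0.07,0,0,0],[0.1,-0.03,-0.12,0,0,0],[0.2,-0.06,-0.15,0,0,0],[0.2,-0.06,-0.15,0,0,0],[0.2,-0.06,-0.15,0,0,0],[0.2,-0.06,-0.15,0,0,0],[0.2,-0.06,-0.15,0,0,0]]
  ]
}}

```text
clock: 20.55
position: [0.3988, 0.0359, 0.2408]
eef_rot: [0.738, 0.675, 0.001, 0.001]
contact_force: [-0.2, 0.5, -0.1]
grip_width: -0.004
grip_force: 0.0
```

```bash
python3 r.py; python3 -c "
from h import *
c=camera('top');cv2.imwrite('pics/c10.png',cv2.resize(c['color'][150:260,180:300,::-1],None,fx=5,fy=5,interpolation=cv2.INTER_CUBIC))"
```

```text
t20.6 [0.3988 0.0359 0.2408] box [-0.0956  0.0421] F [-0.2  0.5 -0.1] w-0.00 g0
[(array([95, 39,  9, 10, 59], dtype=int32), array([249.1, 203.4]), array([ 0.0116164 , -0.14501484]))]
```

View pics/c10.png

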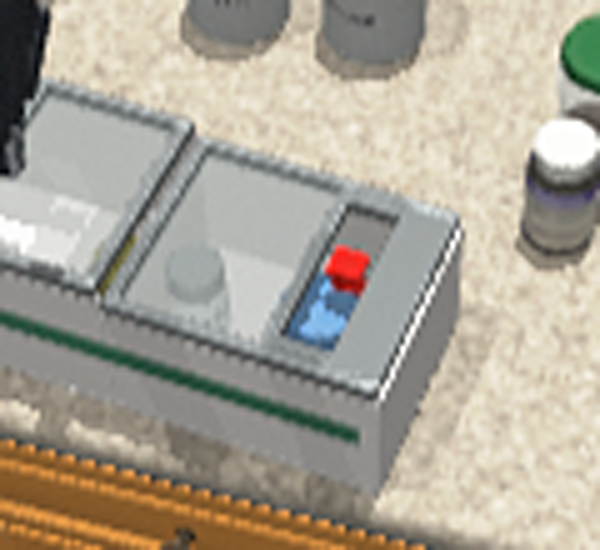

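The right door is shut with its red pad back at pixel (249.1,203.4), against (249.2,203.5) at the start. The tub shows beneath it at c10 (325,318), the bottle cap is at (195,270), and the left door has not moved. Handing in.

```bash
python3 -c "
from h import *
print(close_job())"
```

```text
the job is handed in; nothing more can be done
None
```

The tub stands upright beside the pill bottle in the right compartment, and the right door is shut with its hook back where it started in the last picture; the job is handed in at about 21 s, but no verdict was returned.

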